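# Blank off the dust collector's intake

## Task

The hose is off the small bench dust collector. Close its open intake collar with the blanking cap that stands on edge in the wooden rack: squeeze the cap's two sprung tabs together, fit it squarely and push it fully home against the rubber seal, so that both tabs spring right out again and it is latched. Leave the wooden disc standing in the rack and the oil jar where it is.

Things in the scene. Friction and masses are not known exactly. Their poses are not given: they have to be found in the camera images.
- collector: Small dust collector: a fixed grey steel box, 124 x 150 x 72 mm (150 along its y), origin under its middle on the bench. The intake collar, an upright aluminium tube of 84 mm outside and 28 mm high, stands in the middle of its top.
- port_rim (a point): Centre of the collar's open mouth, level with its metal edge, 100 mm above the bench; z up. Bore 67 mm; below a lip 6 mm high it widens to 77 mm (the groove for the cap's noses), free to 26 mm below the mouth. On the edge lies a black rubber seal that stands 3.5 mm proud and gives: 2 N to start, 10 N to squash level with the metal. The cap fits at any turn about z.
- cap_mid (a point): Middle of the grey blanking cap, on its axis, in the outer face of its flange (a disc of 84 mm, 5 mm thick). z points out on the tab side, which shows when fitted; the tabs lie on +x and -x. At the start it stands on edge in a rack seat, axis level or leaning a few degrees, tabs one above the other on the rack's +x side, this point 53 mm and its top edge 95 mm above the bench. 95 g.
- plug_end (a point): Middle of the end face of the cap's plug, 18 mm from cap_mid along its -z: flange and plug together are 18 mm thick. The plug is round, 64 mm, 13 mm long, its end bevelled to 56 mm. Laid on the bench plug down, the cap has its tabs up and cap_mid 18 mm above the bench.
- tab_a_mid (a point): Middle of the outer face of the tab on the cap's +x side, 9 mm above the flange. The tabs rise 18 mm above the flange, are 22 mm wide (along y) and 5 mm thick; over their outer faces 36 mm when free, 25 mm when fully pinched. On edge, the upper tab's outer face is 24 mm below the cap's top edge.
- tab_a (a joint): How far the tab on +x is pushed in: 0 = free, 0.0055 m = pinched to its stop; spring 3 to 9 N. Its square-edged steel nose sticks out of the plug's side 7.5 to 11.5 mm below the flange's underside. The two noses span 73 mm free (they cannot be forced into the bore) and 62 mm pinched. They spring out under the lip only once the flange is within 1.5 mm of the metal edge; let go earlier, they bind in the bore.
- tab_b (a joint): The same for the tab on the cap's -x side. If the tabs were let go too early (both stay at about 0.003 m), pressing the flange down with some 12 N, for instance with open fingers beside the tabs, lets them click out. Latched, the seal lifts the cap until its noses bear on the lip, the flange 1.5 mm above the metal edge.
- rack: Fixed wooden rack, 60 x 216 mm, 30 mm high, origin under its middle on the bench, long side along its y. Between two cheeks (20 mm apart, tops 30 mm above the bench) it has two seats for discs on edge, at y = +50 and -50 mm: the cap stands in one, the wooden disc in the other. The bench in front of it, towards the near corner (x 0.37 to 0.45, y -0.20 to -0.11), is always free to lay the cap down on.
- wood_disc: Plain pale wooden disc, 88 mm across and 12 mm thick, standing on edge in the rack's other seat; origin in the middle of one face. To be left alone.
- oil_jar: Jar of wood oil with a dark lid, 60 mm across, 88 mm high, origin under its middle. To be left alone.
There are look-alikes about, which are no part of the job. There is more than one size of the part that bears cap_mid; the job needs the larger.

How it is judged:
At the end, for the whole second after the job is handed in: The cap is at rest in the collar, let go, level on the squashed seal (flange's outer face 4 to 8 mm above the collar's metal edge, tilt under 0.05 rad, under 3.5 mm off centre), both tabs sprung out to within 1 mm. The wooden disc and the oil jar were never moved by over 25 mm (horizontal distance between cap_mid and port_rim below 0.0035 m and z of cap_mid in the frame of port_rim between 0.004 and 0.008 m and angle between the z axis of cap_mid and the z axis of port_rim, either way round below 0.05 rad and value of joint each of tab_a, tab_b below 0.001 m and linear speed of cap below 0.01 m/s); the robot touches nothing.
It fails at once if the wood disc is moved by more than 25 mm (distance of wood_disc from where it was at the start of the episode above 0.025 m).
It fails at once if the oil jar is moved by more than 25 mm (distance of oil_jar from where it was at the start of the episode above 0.025 m).
It also fails if it takes over 54 s, if anything falls off the work surface, if the arm or the gripper's body presses on something with over 40 N, if the wrist force passes 120 N, or if a joint passes its speed limit or range.

## Robot

A 7-joint arm with a two-finger parallel gripper is mounted at the origin on a cart in front of the work surface, level with it; the furniture and walls round the work are solid. World frame = base frame: x ahead of the robot, y to its left, z up, the work surface at z = 0. Lengths are in m, angles in rad, forces in N, time in s.
With the tool pointing down it reaches from about 0.4 to 0.85 m from the base axis. Payload 10.4 kg.
Tool frame: the origin (TCP) lies midway between the tips of the shut fingers; the grasp point (between the pads) lies 19 mm behind it; z points along the fingers, y is the line along which they close (so a half turn about z gives the same grasp; the last joint's range is limited). The gripper opens to 85 mm and grips with 20 to 120 N. Pads are 22 mm wide; open, the fingers measure 114 mm over their backs; the gripper's body (76 mm by 85 mm) begins 54 mm behind the grasp point. The pads swing forward as they close: fully open they stand 13 mm farther back than shut.
Start: joints at [1.322, 0.332, -0.065, 1.46, 0.022, 1.35, -0.088], TCP at [0.14, -0.609, 0.196] pointing down, gripper open.
Joint ranges: [-2.6, 2.6], [-0.5, 2.12], [-1.47, 1.34], [0.16, 2.42], [-1.27, 4.41], [0.06, 2.06], [-2.6, 2.6]. Speed limits (rad/s): [2.22, 2.22, 2.79, 2.79, 3.14, 3.14, 3.14].

## Interface

Orientations are given as a unit quaternion [x, y, z, w].
In Python, from workcell import get_obs, camera, camera_params, hand_in gives the robot as it stands.
- The arm moves only by the tool carry_out, never from a script. Its argument "commands" is a list that holds one entry, the list of rows, each a list of 6 numbers: the shift along the tool's x, y, z in units of 40 mm (1.0 is 40 mm), then the turn, a rotation vector about the tool's x, y, z in units of 6 degrees (1.0 is 6 degrees). In form: [[[x, y, z, ax, ay, az], ...]]. A call has 1 to 20 rows; each row shifts and turns the commanded pose from where the row before left it, along the tool's axes as they then stand; what a row does not reach is not made up. A row lasts 1/12 s, in which the tool goes at most 41.7 mm and 7.16 degrees, less where a joint would pass 70% of its speed; a pose out of reach is approached as far as the arm can. A call is refused whole if a number of a shift passes 1 or a number of a turn 1, either way. A call with a gripper value outside its range is refused whole. "hand" is the closure, from -1 (fully open) to 1 (shut), set as the call begins (left out, the last holds). The fingers move at their own pace and stop on an object; "force" is the grip in N (left out, the last holds). Time passes only in rows, so rows that do not move let the fingers close. It gives the time, the measured TCP pose, the force, the opening and the grip force at its end, in the units of the state.
- get_obs(): the state, without advancing time (a new reading comes with each control period).
- camera(name): name is "scene" or "top" or "wrist"; returns the picture (480x640x3 uint8, red, green, blue); there is no depth.
- camera_params(name): a dict with "mtx" (3x3 intrinsics, pixels), "R" (3x3) and "t" (3): a world point X has camera coordinates R X + t. Camera axes: x right, y down, z forward; pixel columns grow to the right and rows downward; lengths in m; the calibration is good to about 2 mm. A picture is of the moment at which its call begins: read the wrist's pose just before it. camera_params takes no time and is no camera call; for the wrist camera it gives the pose at the moment of the call.
- hand_in(): hands the job in; it is judged then, once.
The state is a dict: "clock": time; "joint_pos": joint angles; "joint_velocities": joint speeds; "tau": joint torques, N m; "position": TCP position; "ee_rot": TCP orientation; "ft_force": force on the tool from outside, world axes, zero at the start; "torque": the same for the moment, N m; "grip_width": opening from 0.0 (shut) to 1.0 (fully open); "grasp_force": force on a finger pad.
Only numpy, scipy, OpenCV 4.12 (cv2) and the standard library are available. Lean on these libraries where they do the work, as an engineer would, in place of code of your own. Each camera call takes 0.05 s, during which the arm holds its last target. There are 200 camera calls.

## Working session

There is one attempt and no reset: what is moved stays moved. The work goes in short steps, Python scripts to look and compute and a tool call to move; the robot and the scene stay as the last step left them, time stands still between calls to the robot, and variables do not carry over. Pictures are saved under pics/ and viewed, at most 10 in all, crops included, and the job is handed in when it is done.

Besides the shell and the picture viewer there is one more tool, called after "Call:" as a command line: name --argument value ..., lists and objects as JSON in quotes. carry_out: Moves the arm, as the interface text tells. Its arguments: {"type":"object","properties":{"commands":{"type":"array"},"hand":{"type":"number"},"force":{"type":"number"}},"required":["commands"]}

```bash
mkdir -p pics; ls; python3 - <<'E'
from workcell import *
import cv2,numpy as np
o=get_obs();print({k:np.round(v,3).tolist() for k,v in o.items()})
for n in("scene","top"):
    cv2.imwrite(f"pics/{n}0.png",camera(n)[:,:,::-1]);p=camera_params(n);print(n,{k:np.round(v,3).tolist() for k,v in p.items()})
E
```

```text
pics
{'clock': 0.0, 'joint_pos': [1.322, 0.333, -0.065, 1.461, 0.022, 1.35, -0.088], 'joint_velocities': [-0.001, -0.0, 0.0, 0.001, -0.001, 0.0, 0.0], 'tau': [-0.001, -62.545, 0.049, -39.161, 0.016, 0.01, 0.0], 'position': [0.14, -0.609, 0.195], 'ee_rot': [0.994, 0.113, -0.0, -0.001], 'ft_force': [0.676, -0.183, 0.421], 'torque': [-0.055, 0.018, 0.002], 'grasp_force': 0.0, 'grip_width': 1.005}
scene {'mtx': [[452.287, 0.0, 331.702], [0.0, 452.287, 239.037], [0.0, 0.0, 1.0]], 'R': [[0.507, -0.862, 0.015], [-0.52, -0.319, -0.792], [0.688, 0.394, -0.61]], 't': [-0.389, 0.311, 0.598]}
top {'mtx': [[560.755, 0.0, 314.239], [0.0, 560.755, 237.414], [0.0, 0.0, 1.0]], 'R': [[-0.091, -0.996, 0.002], [-0.97, 0.088, -0.225], [0.224, -0.022, -0.974]], 't': [-0.119, 0.555, 0.982]}
```

View pics/scene0.png

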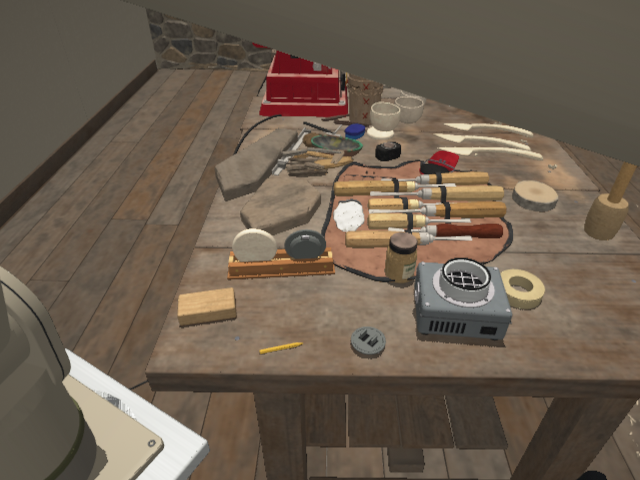

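View pics/top0.png

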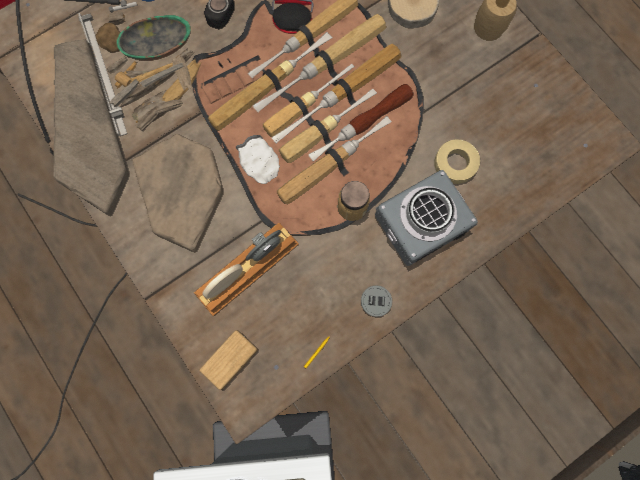

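The top view shows the rack at about (247,270), with the pale disc at its left and the dark cap at its right. The collar is at (431,209), the jar at (354,200), and the small look-alike lies at (377,301). I'll zoom in to measure.

```bash
cat > h.py <<'E'
from workcell import *
import cv2,numpy as np
from scipy.spatial.transform import Rotation as Rn
def back(n,uv,z,p=None):
    p=p or camera_params(n);R,t=np.array(p['R']),np.array(p['t'])
    d=R.T@np.linalg.inv(p['mtx'])@np.array([*uv,1.]);c=-R.T@t
    return c+d*(z-c[2])/d[2]
def proj(n,X,p=None):
    p=p or camera_params(n);q=np.array(p['mtx'])@(np.array(p['R'])@np.array(X)+np.array(p['t']));return q[:2]/q[2]
E
python3 - <<'E'
from h import *
t=cv2.imread('pics/top0.png');s=cv2.imread('pics/scene0.png')
a=cv2.resize(t[215:325,185:310],(400,352),interpolation=2) # 3.2
b=cv2.resize(t[165:265,370:485],(400,348),interpolation=2)
c=cv2.resize(s[215:285,215:340],(400,224),interpolation=2)
d=cv2.resize(s[250:320,405:530],(400,224),interpolation=2)
L=np.vstack([a,c]);Rr=np.vstack([b,np.zeros((4,400,3),np.uint8),d])
cv2.imwrite('pics/z1.png',np.hstack([L,Rr]))
print(back('top',(431,209),.1),back('top',(247,270),.03))
E
```

```text
[ 0.56716961 -0.38405813  0.1       ] [ 0.49788245 -0.0364308   0.03      ]
```

View pics/z1.png

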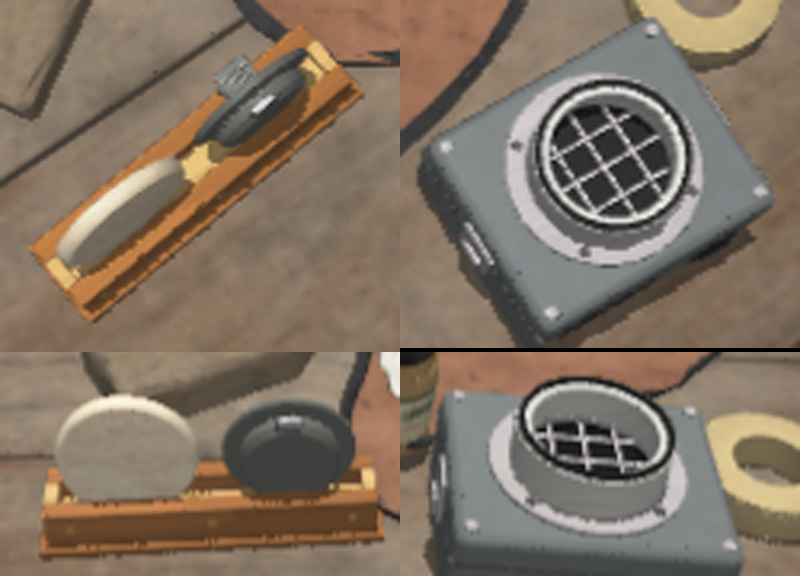

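```bash
cat > fit.py <<'E'
from h import *
from scipy.optimize import least_squares
T=lambda u,v:(185+u/3.2,215+v/3.2); S=lambda u,v:(215+u/3.2,215+(v-352)/3.2)
pt,ps=camera_params('top'),camera_params('scene')
# collar
r=least_squares(lambda X:np.r_[proj('top',X,pt)-(431.8,209.0),proj('scene',X,ps)-(466.6,274.4)],[.56,-.38,.1])
print('collar',r.x,r.fun, back('top',(431.8,209),.1035),back('scene',(466.6,274.4),.1035))
P=[back('top',T(*q),.03) for q in((30,248),(305,27),(362,82))]
print(P, np.linalg.norm(P[1]-P[0]),np.linalg.norm(P[2]-P[1]))
Ps=[back('scene',S(*q),.03) for q in((376,488),(43,507))]
print('scene near corners',Ps,np.linalg.norm(Ps[1]-Ps[0]))
e=P[1]-P[0];e/=np.linalg.norm(e);x=np.array([-e[1],e[0],0]);yaw=np.arctan2(x[1],x[0]);print('rack x',x,'yaw',yaw)
mid=(P[0]+P[2])/2;print('mid',mid, 'cap seat',mid+.05*e)
print('tab top',back('top',T(235,78),.071),'cap scene c',back('scene',S(288.5,447),.053),'captop',back('top',T(248,92),.093))
E
python3 fit.py
```

```text
collar [ 0.5670015  -0.38529894  0.09950366] [-0.16708378  0.10411298  0.179587   -0.03205535] [ 0.56611593 -0.38465244  0.1035    ] [ 0.56198079 -0.38572673  0.1035    ]
[array([0.46403409, 0.06489718, 0.03      ]), array([ 0.58317388, -0.10646752,  0.03      ]), array([ 0.54608264, -0.13793231,  0.03      ])] 0.20871067909968324 0.04863941907101247
scene near corners [array([ 0.55777102, -0.12498561,  0.03      ]), array([0.43443508, 0.041475  , 0.03      ])] 0.20717356828012046
rack x [0.82106337 0.57083705 0.        ] yaw 0.6075249658085209
mid [ 0.50505836 -0.03651756  0.03      ] cap seat [ 0.53360021 -0.07757073  0.03      ]
tab top [ 0.54579614 -0.0653933   0.071     ] cap scene c [ 0.53975988 -0.07140355  0.053     ] captop [ 0.53188674 -0.07388547  0.093     ]
```

Call:
carry_out --commands '[[[0.63,-0.54,-0.07,0,0,0],[0.63,-0.54,-0.07,0,0,0],[0.63,-0.54,-0.07,0,0,0],[0.63,-0.54,-0.07,0,0,0],[0.63,-0.54,-0.07,0,0,0],[0.63,-0.54,-0.07,0,0,0],[0.63,-0.54,-0.07,0,0,0],[0.63,-0.54,-0.07,0,0,0],[0.63,-0.54,-0.07,0,0,0],[0.63,-0.54,-0.07,0,0,0],[0.63,-0.54,-0.07,0,0,0],[0.63,-0.54,-0.07,0,0,0],[0.63,-0.54,-0.07,0,0,0],[0.63,-0.54,-0.07,0,0,0],[0.63,-0.54,-0.07,0,0,0],[0.63,-0.54,-0.07,0,0,0],[0.63,-0.54,-0.07,0,0,0],[0.63,-0.54,-0.07,0,0,0],[0.63,-0.54,-0.07,0,0,0],[0.63,-0.54,-0.07,0,0,0]]]' --hand -1

```text
clock: 1.77
position: [0.535, -0.0739, 0.2519]
ee_rot: [0.994, 0.112, -0.0, 0.0]
ft_force: [0.6, -0.9, 1.1]
grip_width: 1.0
grasp_force: 0.0
```

Call:
carry_out --commands '[[[0,0,0,0,0,-0.93],[0,0,0,0,0,-0.93],[0,0,0,0,0,-0.93],[0,0,0,0,0,-0.93],[0,0,0,0,0,-0.93],[0,0,0,0,0,-0.93],[0,0,0,0,0,-0.93],[0,0,0,0,0,-0.93],[0,0,0,0,0,-0.93],[0,0,0,0,0,-0.93],[0,0,0,0,0,-0.93],[0,0,0,0,0,-0.93],[0,0,0,0,0,-0.93],[0,0,0,0,0,-0.93],[0,0,0,0,0,-0.93],[0,0,0,0,0,-0.93],[0,0,0,0,0,-0.93],[0,0,0,0,0,-0.93],[0,0,0,0,0,-0.93],[0,0,0,0,0,-0.93]]]'

```text
clock: 3.43
position: [0.5342, -0.0753, 0.2516]
ee_rot: [0.463, 0.886, -0.0, -0.0]
ft_force: [-0.7, 0.3, 0.0]
grip_width: 0.997
grasp_force: 0.0
```

```bash
cat >> h.py <<'E'
def dr(im,n,pts,col,p=None,closed=False):
    q=np.array([proj(n,X,p) for X in pts]);cv2.polylines(im,[np.round(q*16).astype(np.int32)],closed,col,1,cv2.LINE_AA,4)
def tool():
    o=get_obs();return np.array(o['position']),Rn.from_quat(o['ee_rot']).as_matrix(),o
E
python3 - <<'E'
from h import *
p,R,o=tool();print(p,R.round(3).tolist(),o['joint_pos'])
cp=camera_params('wrist');print({k:np.round(v,3).tolist() for k,v in cp.items()})
im=camera('wrist')[:,:,::-1].copy();cv2.imwrite('pics/w_raw1.png',im);cv2.imwrite('pics/w1.png',im)
E
```

```text
[ 0.53419855 -0.0753135   0.25157021] [[-0.571, 0.821, -0.001], [0.821, 0.571, 0.0], [0.0, -0.001, -1.0]] [ 0.77288326  0.19992822 -0.81721947  1.56618081  0.14654741  1.43969308
  0.55386548]
{'mtx': [[331.127, 0.0, 317.508], [0.0, 331.127, 237.213], [0.0, 0.0, 1.0]], 'R': [[0.821, 0.571, 0.001], [0.55, -0.791, 0.268], [0.154, -0.22, -0.963]], 't': [-0.396, -0.402, 0.334]}
```

View pics/w1.png

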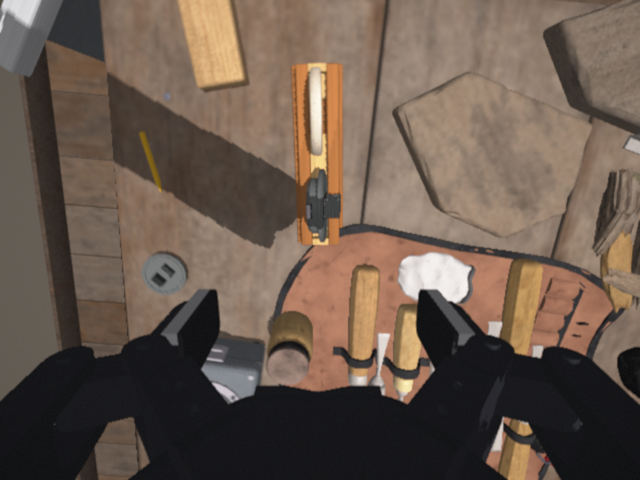

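The wrist view shows the cap at about (320,205), tabs to the right at (333,205). The rack runs straight up the picture, so the yaw is right. I'll zoom in with the predicted outline drawn on.

```bash
cat > ov.py <<'E'
from h import *
im=cv2.imread('pics/w_raw1.png');cp=camera_params('wrist')
x=np.array([.821,.571,0]);e=np.array([.571,-.821,0]);z=np.array([0,0,1.])
c=np.array([.5349,-.0752,.053])   # guess cap_mid
K=8;off=(280,160);big=cv2.resize(im[160:235+15,280:360],None,fx=K,fy=K,interpolation=2)
def d(pts,col):
    q=(np.array([proj('wrist',X,cp) for X in pts])-off+.5)*K-.5;cv2.polylines(big,[q.astype(np.int32)],False,col,1,16)
a=np.linspace(0,2*np.pi,80)
for s,r,col in((0,.042,(0,255,0)),(-.005,.042,(0,255,255)),(-.018,.028,(255,0,255))):
    d([c+s*x+r*(np.cos(t)*e+np.sin(t)*z) for t in a],col)
d([c+s*x+w*e+.018*z for s,w in((0,.011),(.018,.011),(.018,-.011),(0,-.011))],(0,0,255))
for i in range(0,80,10): cv2.putText(big,str(280+i),(i*K,10),0,.35,(255,255,255))
for i in range(0,90,10): cv2.putText(big,str(160+i),(0,i*K+4),0,.35,(255,255,255))
cv2.imwrite('pics/w1z.png',big[:600])
E
python3 ov.py
```

```text
(no output)
```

View pics/w1z.png

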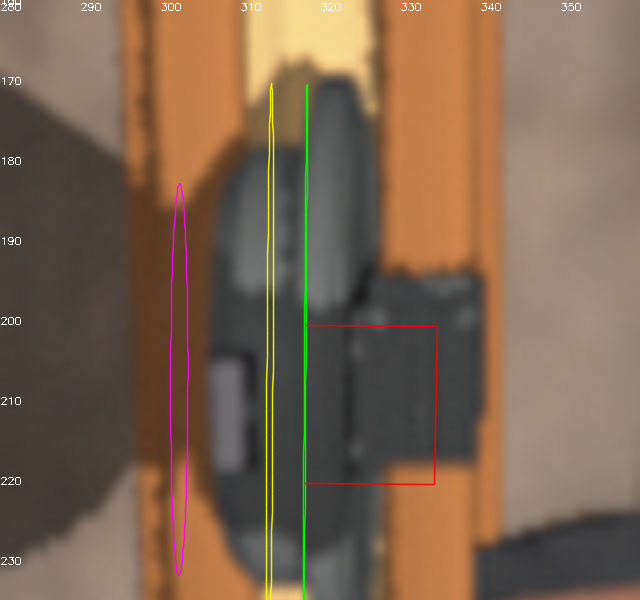

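Call:
carry_out --commands '[[[0.04,-0.06,0.63,0,0,0],[0,0,0.63,0,0,0],[0,0,0.63,0,0,0],[0,0,0.63,0,0,0],[0,0,0.63,0,0,0],[0,0,0.63,0,0,0],[0,0,0.63,0,0,0],[0,0,0,0,0,0]]]'

```text
clock: 4.15
position: [0.5283, -0.0752, 0.0709]
ee_rot: [0.466, 0.885, -0.001, -0.003]
ft_force: [-1.0, -0.4, -0.5]
grip_width: 1.0
grasp_force: 0.0
```

Call:
carry_out --commands '[[[0,0,0,0,0,0],[0,0,0,0,0,0],[0,0,0,0,0,0],[0,0,0,0,0,0],[0,0,0,0,0,0],[0,0,0,0,0,0],[0,0,0,0,0,0],[0,0,0,0,0,0],[0,0,0,0,0,0],[0,0,0,0,0,0],[0,0,0,0,0,0],[0,0,0,0,0,0]]]' --hand 1 --force 40

```text
clock: 5.15
position: [0.5315, -0.0753, 0.0755]
ee_rot: [0.465, 0.885, -0.0, 0.0]
ft_force: [-0.4, 0.5, -0.0]
grip_width: -0.002
grasp_force: 0.0
```

```bash
python3 - <<'E'
from h import *
w=camera('wrist')[:,:,::-1];s=camera('scene')[:,:,::-1];t=camera('top')[:,:,::-1]
cv2.imwrite('pics/m2.png',np.hstack([cv2.resize(w,(400,300)),cv2.resize(s[200:300,205:340],(400,300),interpolation=2)]))
print(get_obs()['grip_width'],tool()[0])
E
```

```text
-0.002201106142138873 [ 0.53155625 -0.07533902  0.0754992 ]
```

View pics/m2.png

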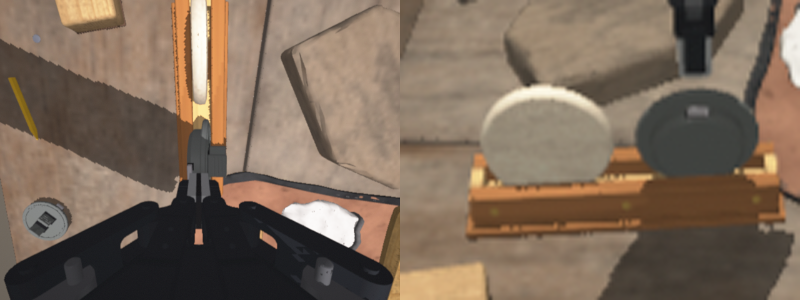

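```bash
python3 - <<'E'
from h import *
p,R,o=tool();sx,sy=400/135,3.
for n in('scene','wrist','top'):
    for nm,X in(('tcp',p),('cap',[.5387,-.0702,.053]),('captop',[.5387,-.0702,.095])):
        q=proj(n,X);print(n,nm,q.round(1), ((q-(205,200))*(sx,sy)+(400,0) if n=='scene' else q*.625).round(0))
cv2.imwrite('pics/t3.png',cv2.resize(camera('top')[200:320,180:320,::-1],None,fx=4,fy=4,interpolation=2))
E
```

```text
scene tcp [304.3 238.6] [694. 116.]
scene cap [304.4 244.8] [694. 134.]
scene captop [303.9 227.9] [693.  84.]
wrist tcp [317.1 269.5] [198. 168.]
wrist cap [330.8 256.4] [207. 160.]
wrist captop [334.1 282.8] [209. 177.]
top tcp [264.1 245.9] [165. 154.]
top cap [262.2 244.9] [164. 153.]
top captop [260.1 240. ] [163. 150.]
```

View pics/t3.png

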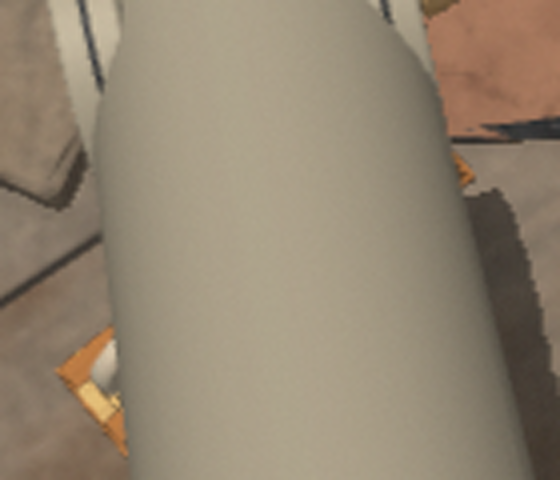

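```bash
python3 - <<'E'
from h import *
s=camera('scene')[:,:,::-1];w=camera('wrist')[:,:,::-1]
a=cv2.resize(s[195:270,275:335],(440,550),interpolation=2);b=cv2.resize(w[190:340,270:368],(359,550),interpolation=2)
cv2.imwrite('pics/m3.png',np.hstack([a,b]))
E
```

```text
(no output)
```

View pics/m3.png

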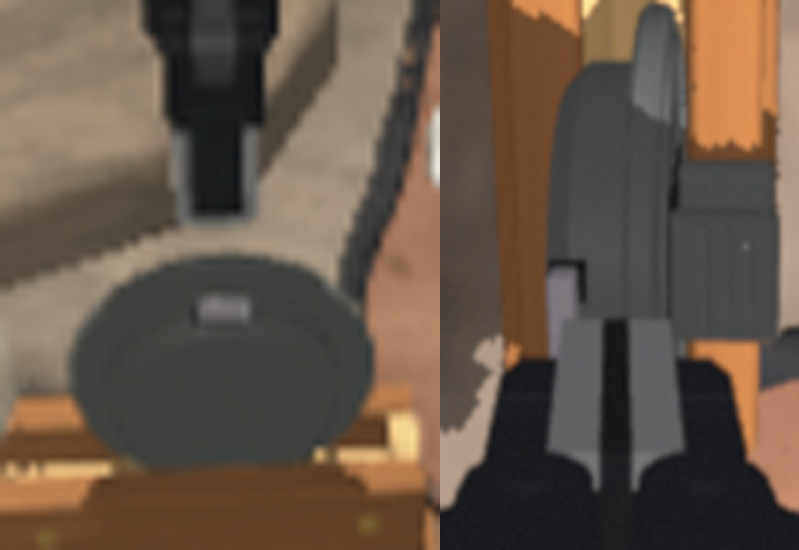

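```bash
python3 - <<'E'
from h import *
from scipy.optimize import least_squares
p,R,o=tool();ps,pw=camera_params('scene'),camera_params('wrist')
f=lambda X:np.r_[proj('scene',X,ps)-(304.7,225.3),proj('wrist',X,pw)-(317.8,276.9)]
r=least_squares(f,p);print(p,r.x,r.fun,R.T@(r.x-p)); print(o)
for d in(0,.01,.02,.03):print(d,proj('scene',p+[0,0,d],ps),proj('wrist',p+[0,0,d],pw))
c=-np.array(pw['R']).T@pw['t'];print(R.T@(c-p))
E
```

```text
[ 0.53154443 -0.07529009  0.07549962] [ 0.52859683 -0.07014069  0.10241609] [-3.7954521   2.12041607  0.30137914  1.05707822] [ 0.00591241  0.0004912  -0.02691659]
{'clock': 5.45, 'joint_pos': array([ 0.72724422,  0.34355648, -0.78186102,  1.80497827,  0.2691797 ,
        1.10293407,  0.4545323 ]), 'joint_velocities': array([ 0.0001827 , -0.0010226 ,  0.00051076, -0.00062533, -0.00020353,
       -0.00177096,  0.00017889]), 'tau': array([ 2.27852775e-04, -4.87859559e+01, -8.61833006e+00, -3.45572233e+01,
        1.53379852e-02,  2.46568045e-03, -1.10697141e-05]), 'position': array([ 0.53154443, -0.07529009,  0.07549962]), 'ee_rot': array([ 4.65301560e-01,  8.85152223e-01, -1.17728793e-05,  5.21080411e-06]), 'ft_force': array([-0.4552336 ,  0.60095132,  0.05813538]), 'torque': array([ 0.02595976, -0.00398933,  0.03110469]), 'grasp_force': 0.0, 'grip_width': 0.00219024107184639}
0 [304.28945513 238.55104114] [317.09509045 269.3811378 ]
0.01 [304.17670315 234.48552302] [317.09807362 276.03445344]
0.02 [304.0623807  230.36337837] [317.10139373 283.43925798]
0.03 [303.94645475 226.1834158 ] [317.1051113  291.73049267]
[ 6.87308642e-02 -1.06810119e-07 -1.77913096e-01]
```

The scene crop shows the shut fingertips at about (305,225), just above the cap's top edge at row 229. So the tips are really about 30 mm behind the reported TCP. I'll open, go 30 mm deeper, and use the closing width to check what is gripped.

Call:
carry_out --commands '[[[0,0,0,0,0,0],[0,0,0,0,0,0],[0,0,0,0,0,0],[0,0,0,0,0,0],[0,0,0,0,0,0],[0,0,0,0,0,0],[0,0,0,0,0,0],[0,0,0,0,0,0],[0,0,0,0,0,0],[0,0,0,0,0,0],[0,0,0.25,0,0,0],[0,0,0.25,0,0,0],[0,0,0.25,0,0,0],[0,0,0,0,0,0],[0,0,0,0,0,0]]]' --hand -1

```text
clock: 6.7
position: [0.5308, -0.0751, 0.0444]
ee_rot: [0.465, 0.885, -0.0, -0.001]
ft_force: [0.2, 0.3, 1.1]
grip_width: 0.997
grasp_force: 0.0
```

Call:
carry_out --commands '[[[0,0,0,0,0,0],[0,0,0,0,0,0],[0,0,0,0,0,0],[0,0,0,0,0,0],[0,0,0,0,0,0],[0,0,0,0,0,0],[0,0,0,0,0,0],[0,0,0,0,0,0],[0,0,0,0,0,0],[0,0,0,0,0,0],[0,0,0,0,0,0],[0,0,0,0,0,0]]]' --hand 1 --force 20

```text
clock: 7.7
position: [0.5317, -0.0753, 0.0456]
ee_rot: [0.465, 0.885, 0.0, 0.0]
ft_force: [0.6, 0.5, 1.5]
grip_width: 0.174
grasp_force: 22.7
```

Call:
carry_out --commands '[[[0,0,0,0,0,0],[0,0,0,0,0,0],[0,0,0,0,0,0],[0,0,0,0,0,0],[0,0,0,0,0,0],[0,0,0.15,0,0,0],[0,0,0,0,0,0]]]' --hand -0.2

```text
clock: 8.28
position: [0.531, -0.0754, 0.0384]
ee_rot: [0.465, 0.885, -0.0, -0.001]
ft_force: [-0.6, 1.1, -0.0]
grip_width: 0.601
grasp_force: 0.0
```

Call:
carry_out --commands '[[[0,0,0,0,0,0],[0,0,0,0,0,0],[0,0,0,0,0,0],[0,0,0,0,0,0],[0,0,0,0,0,0],[0,0,0,0,0,0],[0,0,0,0,0,0],[0,0,0,0,0,0],[0,0,0,0,0,0]]]' --hand 1 --force 40

```text
clock: 9.03
position: [0.5316, -0.0753, 0.0396]
ee_rot: [0.465, 0.885, -0.0, 0.0]
ft_force: [-0.2, 2.0, -0.2]
grip_width: 0.191
grasp_force: 41.0
```

Call:
carry_out --commands '[[[0,0,-0.5,0,0,0],[0,0,-1,0,0,0],[0,0,-1,0,0,0],[0,0,-1,0,0,0],[-0.17,-0.74,0,0,0,0],[-0.17,-0.74,0,0,0,0],[-0.17,-0.74,0,0,0,0],[-0.17,-0.74,0,0,0,0],[0,0,0,-1,0,0],[0,0,0,-1,0,0],[0,0,0,-1,0,0],[0,0,0,-1,0,0],[0,0,0,-1,0,0],[0,0,0,-1,0,0],[0,0,0,-1,0,0],[0,0,0,-1,0,0],[0,0,0,-1,0,0],[0,0,0,-1,0,0],[0,0,0,0,0,0],[0,0,0,0,0,0]]]'

```text
clock: 10.7
position: [0.4488, -0.1649, 0.1783]
ee_rot: [0.405, 0.766, 0.443, 0.231]
ft_force: [0.7, -0.3, -0.2]
grip_width: 0.192
grasp_force: 40.9
```

```bash
python3 - <<'E'
from h import *
p,R,o=tool();print(p,R.round(3),o['joint_pos'].round(2),o['grip_width'],o['grasp_force'])
s=camera('scene')[:,:,::-1];t=camera('top')[:,:,::-1]
cv2.imwrite('pics/m4.png',np.hstack([cv2.resize(s[130:380,170:420],(400,400)),cv2.resize(t[180:400,200:420],(400,400))]))
E
```

```text
[ 0.44880567 -0.16494757  0.17831577] [[-0.566  0.415  0.712]
 [ 0.825  0.281  0.491]
 [ 0.004  0.865 -0.501]] [ 1.32  0.1  -0.35  2.23 -1.14  1.21  2.24] 0.19225311360917238 40.85196211701259
```

View pics/m4.png

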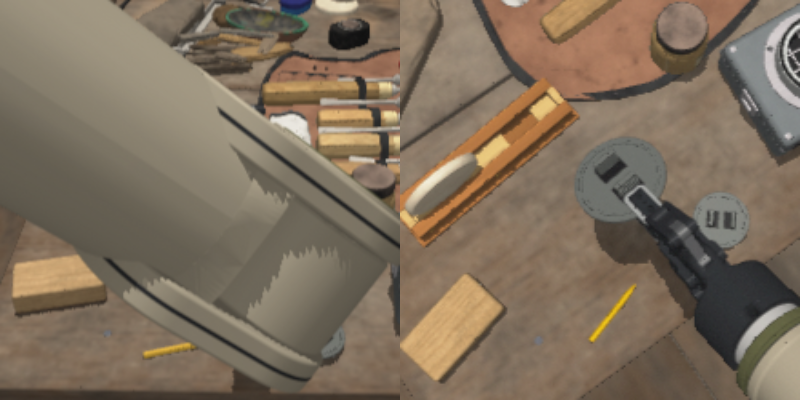

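The cap is held tabs up at 60° from vertical: in the top view it is at about (620,180) of the crop, with its tabs in line with the tool. Next I lower it to the bench.

Call:
carry_out --commands '[[[0,-0.6,0.35,0,0,0],[0,-0.6,0.35,0,0,0],[0,-0.6,0.35,0,0,0],[0,-0.6,0.35,0,0,0],[0,-0.6,0.35,0,0,0],[0,-0.3,0.17,0,0,0],[0,0,0,0,0,0],[0,0,0,0,0,0]]]'

```text
clock: 11.47
position: [0.4507, -0.1647, 0.0278]
ee_rot: [0.402, 0.767, 0.442, 0.233]
ft_force: [0.8, 0.1, -1.8]
grip_width: 0.195
grasp_force: 40.8
```

Call:
carry_out --commands '[[[0,-0.04,0.02,0,0,0],[0,-0.04,0.02,0,0,0],[0,0,0,0,0,0]]]'

```text
clock: 11.72
position: [0.45, -0.1653, 0.0238]
ee_rot: [0.403, 0.767, 0.442, 0.233]
ft_force: [-0.6, -0.4, -1.1]
grip_width: 0.192
grasp_force: 40.8
```

Call:
carry_out --commands '[[[0,-0.04,0.02,0,0,0],[0,-0.04,0.02,0,0,0],[0,-0.04,0.02,0,0,0],[0,0,0,0,0,0]]]'

```text
clock: 12.05
position: [0.4493, -0.1649, 0.0176]
ee_rot: [0.403, 0.766, 0.443, 0.233]
ft_force: [-1.2, -0.3, -1.2]
grip_width: 0.188
grasp_force: 40.9
```

Call:
carry_out --commands '[[[0,-0.04,0.02,0,0,0],[0,0,0,0,0,0],[0,0,0,0,0,0]]]'

```text
clock: 12.3
position: [0.4493, -0.1649, 0.016]
ee_rot: [0.403, 0.766, 0.443, 0.233]
ft_force: [-0.2, 0.1, -1.0]
grip_width: 0.189
grasp_force: 40.9
```

Call:
carry_out --commands '[[[0,0,0,0,0,0],[0,0,0,0,0,0],[0,0,0,0,0,0],[0,0,0,0,0,0],[0,0,-0.3,0,0,0],[0,0,-0.5,0,0,0],[0,0,-0.8,0,0,0],[0,0,-0.8,0,0,0],[0,0,-0.8,0,0,0],[0,0,0,0,0,0]]]' --hand 0.18

```text
clock: 13.13
position: [0.3555, -0.2328, 0.0817]
ee_rot: [0.405, 0.767, 0.44, 0.235]
ft_force: [0.2, -1.7, -0.3]
grip_width: 0.411
grasp_force: 0.0
```

```bash
python3 - <<'E'
from h import *
p,R,o=tool();print(p,o['ft_force'],o['grip_width'])
t=camera('top')[:,:,::-1].copy();cv2.imwrite('pics/t5raw.png',t)
pt=camera_params('top')
# predicted: flange circle centre near here
c=np.array([.449,-.165,.018]);print(proj('top',c,pt))
g=cv2.cvtColor(t,6);ref=cv2.imread('pics/top0.png')
d=cv2.absdiff(t,ref).max(2);x,y=proj('top',c,pt).astype(int)
w=camera('wrist')[:,:,::-1].copy();cv2.imwrite('pics/w5raw.png',w);np.save('w5p.npy',camera_params('wrist'),allow_pickle=True)
cv2.imwrite('pics/m5.png',np.hstack([cv2.resize(t[y-50:y+50,x-50:x+50],(400,400),interpolation=2),cv2.resize(w,(400,400))]))
E
```

```text
[ 0.35553997 -0.23277078  0.08165037] [ 0.17127155 -1.65422562 -0.31242979] 0.4113539813568076
[316.74035265 290.26445812]
```

Call:
carry_out --commands '[[[0,0.8,-0.5,0,0,0],[0,0.8,-0.5,0,0,0],[0,0.8,-0.5,0,0,0],[0,0.8,-0.5,0,0,0],[0,0,0,1,0,0],[0,0,0,1,0,0],[0,0,0,1,0,0],[0,0,0,1,0,0],[0,0,0,1,0,0],[0,0,0,1,0,0],[0,0,0,1,0,0],[0,0,0,1,0,0],[0,0,0,1,0,0],[0,0,0,1,0,0],[0,0.5,0,0,0,0],[0,0.5,0,0,0,0],[0,0.5,0,0,0,0],[0,0.5,0,0,0,0],[0,0,0,0,0,0],[0,0,0,0,0,0]]]'

```text
clock: 14.9
position: [0.4201, -0.1832, 0.23]
ee_rot: [0.463, 0.886, 0.001, -0.001]
ft_force: [-0.6, -0.6, -0.7]
grip_width: 0.412
grasp_force: 0.0
```

```bash
cat > cap.py <<'E'
from h import *
p,R,o=tool();print(p,R.round(3).tolist(),o['joint_pos'].round(2))
pt,pw=camera_params('top'),camera_params('wrist');c=np.array([.449,-.165,.018])
t=camera('top')[:,:,::-1].copy();w=camera('wrist')[:,:,::-1].copy()
cv2.imwrite('pics/t6.png',t);cv2.imwrite('pics/w6.png',w)
for n,im,P in(('top',t,pt),('wrist',w,pw)):
    q=proj(n,c,P);r=np.linalg.norm(proj(n,c+[0,.042,0],P)-q);print(n,q,r)
    g=cv2.medianBlur(cv2.cvtColor(im,6),3)
    C=cv2.HoughCircles(g,cv2.HOUGH_GRADIENT_ALT if 0 else cv2.HOUGH_GRADIENT,1,20,param1=80,param2=12,minRadius=int(r*.85),maxRadius=int(r*1.15))
    if C is not None:
        C=sorted(C[0].tolist(),key=lambda a:np.hypot(a[0]-q[0],a[1]-q[1]))[:4]
        for a in C:print(n,np.round(a,1),back(n,a[:2],.018,P).round(4))
E
python3 cap.py
```

```text
[ 0.42014915 -0.183206    0.2299835 ] [[-0.571, 0.821, -0.001], [0.821, 0.571, 0.002], [0.002, 0.001, -1.0]] [ 1.33 -0.02 -0.98  1.78 -0.02  1.37  0.96]
top [316.74035265 290.26445812] 22.058317281084122
top [236.5 264.5  24.4] [ 0.5126 -0.0157  0.018 ]
top [279.5 195.5  24.4] [ 0.6434 -0.1088  0.018 ]
top [212.5 283.5  23.2] [0.4799 0.0321 0.018 ]
top [236.5 210.5  24.4] [ 0.6203 -0.0222  0.018 ]
wrist [345.47229934 206.58234665] 36.186323904962904
wrist [334.5 204.5  34.1] [ 0.4368 -0.1704  0.018 ]
wrist [271.5 203.5  31.6] [ 0.3746 -0.2122  0.018 ]
wrist [269.5 275.5  39.3] [ 0.4221 -0.2908  0.018 ]
wrist [456.5 193.5  36. ] [ 0.5474 -0.0776  0.018 ]
```

```bash
cat > seg.py <<'E'
from h import *
def seg(w,P,q,z=.013,half=60,show=True):
    hsv=cv2.cvtColor(w,cv2.COLOR_BGR2HSV);m=((hsv[...,1]<60)&(hsv[...,2]>30)).astype(np.uint8)
    m=cv2.morphologyEx(m,cv2.MORPH_OPEN,np.ones((3,3)));n,l,st,ce=cv2.connectedComponentsWithStats(m)
    i=l[int(q[1]),int(q[0])];print('comp',i,st[i],ce[i])
    c,_=cv2.findContours((l==i).astype(np.uint8),0,1);c=max(c,key=len);h=cv2.convexHull(c)
    print('ell',cv2.fitEllipse(h),cv2.minEnclosingCircle(c));return l==i,c
if __name__=='__main__':
    w=cv2.imread('pics/w6.png');P=camera_params('wrist')
    m,c=seg(w,P,(334,212))
    x,y,ww,hh=cv2.boundingRect(c);g=cv2.cvtColor(w,6)[y-2:y+hh+2,x-2:x+ww+2]
    for r in g[::2]:print(''.join(' .:-=+*#%@'[min(9,int(v)//14)] for v in r[::1]))
E
python3 seg.py
```

```text
comp 21 [ 299  169   72   72 3899] [334.71402924 204.49115158]
ell ((334.4441833496094, 204.60874938964844), (71.05929565429688, 71.79039764404297), 37.65214157104492) ((334.4783630371094, 205.1475830078125), 36.314659118652344)
@@@%%%%%%@@@@@@@@@@@@@@@@@@@@@@@@@@@%@@@@@@@@@@@@@@@@@@@@@@@@@@@@@@@@@@@@@@@
@@@%%%%%%%@@@@@@@@@@@@@@@@@%@%%###***#%##%@#%@@@@@@@@@@@@@@@@@@@@@@@@@@@@@@@
@@@%%%%%%%@@@@@@@@@@@@@%***##%%@@@@@@@@@@@@@@@@@%@@@@@@@@@@@@@@@@@@@@@@@@@@@
@@%%%%%%%%@@@@@@@%#*+*##%@@@@@@@@@@@@@@@@@@@@@@@@@@@@@@@@@@@@@@@@@@@@@@@@@@@
@@%%%%%%%%@@@@@%#*+*#@@@@@@@@@@@@@@@@@@@@@@@@@@@@@@@@@@@%%@@@@@@@@@@@@@@@@@@
@@@%%%%%%@@@@%*+*%@@@@@@@@@@@@@@@@@@@@@@@@@@@@@@@@@@@@@@@@@@@@@@@@@@@@@@@@@@
@@@@@@%%%%%##*#%@@@@@@@@@@@@@@@@@@@@@@@@@@@@@@@@@@@@@@@@@@@@@@@@@@@@@@@@@@@@
%@@@@@@%%*+*#@@@@@@@@@@@@@@@@@@@@@@@@@@@@@@@@@@@@@@@@@@@@@@@@@@@@@@@@@@@@@@@
%@@@@@%#++#@@@@@@@@@@@@@@@@@@@@@@@@@@@@@@@@@@@@@@@@@@@@@@@@@@@@@@@@@@@@@@@@@
*#%@@%*++%@@@@@@@@@@@@@@@@@@@@@@@@@@@@@@@@@@@@@@@@@@@@@@@@@@@@@@@@@@@@@@@@@@
+=*%%*+*@@@@@@@@@@@@@@@@@@@@@@@@@@@@@@@@@@@@@@@@@@@@@@@@@@@@@@@@@@@@@@@@@@@@
==++++*@@@@@@@@@@@@@@@@@
[... 1354 characters left out ...]
@@@@@@@
@@@@@@@@@@@@@@@@@@@@@@@@@@@@@@@@@@@@@@@@@@@@@@@@@@@@@@@@@@@@@@@@@@@@@@@@@@@@
@@@@@@@@@@@@@@@@@@@@@@@@@@@@@@@@@@@@@@@@@@@@@@@@@@@@@@@%@@@@@@@@@@@@@@@@@@@@
%%%%%%@@@@@@@@@@@@@@@@@@@@@@@@@@@@@@@@@@@@@@@@@@@@@@%@@@@@@@@@@@@@@@@@@@@@@@
%@@@@@@@@@@@@@@@@@@@@@@@@@@@@@@@@@@@@@@@@@@@@@@@%%@@@@@@@@@@@@@@@@@@@@@@@@@@
@@@@@@@@@@@@@@@@@@@@@@@@@@@@@@@@@@@@@@@@@@@@@@@@@@@@@@@@@@@@@@@@@@@@@@@@@@@@
@@@@@@@@@@@@@@@@@@@@@@@@@@@@@@@@@@@@@@@@@@@@@@@@@@@@@@@@@@@@@@@@@@@@@@@@@@@@
@@@@@@@@@@@@@@@@@@@@@@@@@@@@@@@@@@@@@@@@@@@@@@@@@@@@@@@@@@@@@@@@@@@@@@@@@@@@
@@@@@@@@@@@@@@@@@@@@@@@@@@@@@@@@@@@@@@@@@@@@@@@@@@@@@@@@@@@@@@@@@@@@@@@@@@@@
@@@@@@@@@@@@@@@@@@@@@@@@@@@@@@@@@@@@@@@@@@@@@@@@@@@@@@@@@@@@@@@@@@@@@@@@@@@@
```

The pixel map shows the cap lying flat: its 71.5 px width matches the flange at 18 mm height. It is centred at (334.5,204.7) with the tabs along tool y. I'll go over it and descend until touch.

Call:
carry_out --commands '[[[0.02,0.52,0,0,0,0],[0,0,0.9,0,0,0],[0,0,0.9,0,0,0],[0,0,0.9,0,0,0],[0,0,0.9,0,0,0],[0,0,0.9,0,0,0],[0,0,0.5,0,0,0],[0,0,0,0,0,0],[0,0,0,0,0,0]]]' --hand -0.2

```text
clock: 15.75
position: [0.4354, -0.1729, 0.0307]
ee_rot: [0.465, 0.885, 0.0, -0.001]
ft_force: [0.4, 0.4, 1.1]
grip_width: 0.599
grasp_force: 0.0
```

```bash
python3 - <<'E'
from h import *
p,R,o=tool();print(p,R[:,2],o['ft_force'],o['grip_width'])
w=camera('wrist')[:,:,::-1].copy();cv2.imwrite('pics/w7.png',w);P=camera_params('wrist')
print(proj('wrist',[.4368,-.1704,.036],P),proj('wrist',p+R[:,2]*-.036,P))
g=cv2.cvtColor(w,6)
for r in g[180:400:4]:print(''.join(' .:-=+*#%@'[min(9,int(v)//14)] for v in r[180:460:2]))
E
```

```text
[ 0.43538813 -0.17285103  0.03072191] [-0.00162552  0.00132551 -0.9999978 ] [0.40556636 0.36008166 1.0528768 ] 0.5986978073471815
[320.43998978 268.38132115] [315.72956608 294.39027244]
+++++++++++#%%%##*+++++++++++++++++++==++++++%@@@@@@@@@@@@@@@@@@@@@@@@@@@@@@@@@@@@@@@@@@@@@@@@@@@@@@@@@@@@@@@@@@@@@@@@@@@@@@@@@@@@@@@@@@@@@@
*+*****++++*#%%%#*++++++++++++++++++++=+++++++++%@@@@@@@@@@@@@@@@@@@@@@@@@@@@@@@@@@@@@@@@@@@@@@@@@@@@@@@@@@@@@@@@@@@@@@@@@@@@@@@@@@@@@@@@@@@
+++****++++++#%%#*+++++++++++++++++++++++++++++++%@@@@@@@@@@@@@@@@@@@@@@@@@@@@@@@@@@@@@@@@@@@@@@@@@@@@@@@@@@@@@@@@@@@@@@@@@@@@@@@@@@@@@@@@@@
++++*****+*+++#%%*+++++++++++++++++++++++++++++++++%@@@@@@@@@%%#**+*++**+%@*@@@@@@@@@@@@@@@@@@@@@@@@@@@@@@@@@@@@@@@@@@@@@@@@@@@@@@@@@@@@@@@@
++++**+*+****++#%#++++++++++++++++++++=+=+++++++++++++++*+++**#%%@@@@@@@@@@####*+#@@@@@@@@@@@@@@@@@@@@@@@@@@@@@@@@@@@@@@@@@@@@@@@@@@@@@@@@@@
+++++*+++++***++**++++++++++++++++++++++==+++++++++++++++*%@@@@@@@@@@@@@@@@@@@@@@@@%%@@@@@@@@@@@@@@@@@@@@@@@@@@@@@@@@@@@@@@@@@@@@@@@@@@@@@@@
+++++++++++****++++++++++++++++++++++++++=++++++++++++++++++#@@@@@@@
[... 6140 characters left out ...]
:::::::::::::::::::::::::::::::#@@@@@@@@@@@@@@@@@@@@@@@@@@@@@@@@@@@@@@@@@@@@@@@@@@@@@@@@@@@@@@@@@@@=::::::::::::::::::::::::::::::::::::
:::::::::::::::::::::::::::::::::::-@@@@@@@@@@@@@@@@@@@@@@@@@@@@@@@@@@@@@@@@@@@@@@@@@@@@@@@@@@@@@@@@@@%:::::::::::::::::::::::::::::::::::::
::::::::::::::::::::::::::::::::::::*@-:::::::::::::::::::-+*%@@@@@@@@@@@@@@@#*=-::::::::::::::::::.#@-:::::::::::::::::::::::::::::::-=::::
::::::::::::::::::::::::::::::::::::-=:::::::::::::::::::::::::::::::-::::::.:::::::::::::::::::::::-+:::::::::::::::::::::::::::::-=======-
-=*#@@@=::::::::::::::::::::::.:::::::::::.:.::::..:::.:::::::::.::.:::::.::::::::.::::::::::::::::::::::::::::::::::::::::::::::::=++#%#++=
```

Centred: tab middle at column 319.4, finger middle at 318.5.

Call:
carry_out --commands '[[[0,0,0.25,0,0,0],[0,0,0.25,0,0,0],[0,0,0.2,0,0,0],[0,0,0,0,0,0],[0,0,0,0,0,0]]]'

```text
clock: 16.22
position: [0.436, -0.1727, 0.0026]
ee_rot: [0.465, 0.885, 0.0, -0.0]
ft_force: [-1.0, -0.3, -0.0]
grip_width: 0.602
grasp_force: 0.0
```

Call:
carry_out --commands '[[[0,0,0.1,0,0,0],[0,0,0.1,0,0,0],[0,0,0,0,0,0],[0,0,0,0,0,0]]]'

```text
clock: 16.55
position: [0.4362, -0.1729, -0.0052]
ee_rot: [0.465, 0.885, 0.0, -0.0]
ft_force: [0.8, 0.4, 0.6]
grip_width: 0.602
grasp_force: 0.0
```

Call:
carry_out --commands '[[[0,0,0.1,0,0,0],[0,0,0,0,0,0],[0,0,0,0,0,0]]]'

```text
clock: 16.8
position: [0.4361, -0.1729, -0.0092]
ee_rot: [0.465, 0.885, -0.0, -0.0]
ft_force: [0.0, 0.6, 0.3]
grip_width: 0.6
grasp_force: 0.0
```

Call:
carry_out --commands '[[[0,0,0.08,0,0,0],[0,0,0.08,0,0,0],[0,0,0,0,0,0],[0,0,0,0,0,0]]]'

```text
clock: 17.13
position: [0.4361, -0.1729, -0.0157]
ee_rot: [0.465, 0.885, 0.0, -0.0]
ft_force: [0.6, 0.3, -0.0]
grip_width: 0.599
grasp_force: 0.0
```

Call:
carry_out --commands '[[[0,0,0.05,0,0,0],[0,0,0,0,0,0],[0,0,0,0,0,0]]]'

```text
clock: 17.38
position: [0.4362, -0.1729, -0.0175]
ee_rot: [0.465, 0.885, -0.0, -0.0]
ft_force: [0.8, 0.0, 0.2]
grip_width: 0.601
grasp_force: 0.0
```

Call:
carry_out --commands '[[[0,0,0.05,0,0,0],[0,0,0,0,0,0],[0,0,0,0,0,0]]]'

```text
clock: 17.63
position: [0.4362, -0.173, -0.0195]
ee_rot: [0.465, 0.885, -0.0, -0.0]
ft_force: [0.5, -0.6, -0.4]
grip_width: 0.599
grasp_force: 0.0
```

Call:
carry_out --commands '[[[0,0,0.05,0,0,0],[0,0,0,0,0,0],[0,0,0,0,0,0]]]'

```text
clock: 17.88
position: [0.4365, -0.1731, -0.0206]
ee_rot: [0.465, 0.885, -0.0, 0.0]
ft_force: [-5.8, 1.8, 16.7]
grip_width: 0.596
grasp_force: 8.5
```

Call:
carry_out --commands '[[[0,0,0.05,0,0,0],[0,0,0,0,0,0],[0,0,0,0,0,0]]]'

```text
clock: 18.13
position: [0.4366, -0.1731, -0.0208]
ee_rot: [0.465, 0.885, -0.001, -0.0]
ft_force: [-19.0, 5.5, 52.9]
grip_width: 0.596
grasp_force: 26.4
```

Call:
carry_out --commands '[[[0,0,0.05,0,0,0],[0,0,0,0,0,0],[0,0,0,0,0,0]]]'

```text
clock: 18.38
position: [0.4367, -0.1732, -0.021]
ee_rot: [0.465, 0.885, -0.002, -0.0]
ft_force: [-34.4, 9.2, 88.7]
grip_width: 0.601
grasp_force: 44.2
```

Contact at TCP z = -0.0203, and very stiff. I'll back off 5 mm to allow for the forward swing, then pinch.

Call:
carry_out --commands '[[[0,0,-0.26,0,0,0],[0,0,0,0,0,0],[0,0,0,0,0,0]]]'

```text
clock: 18.63
position: [0.4366, -0.1733, -0.0147]
ee_rot: [0.465, 0.885, -0.0, 0.001]
ft_force: [-0.4, 0.7, 0.4]
grip_width: 0.6
grasp_force: 0.0
```

Call:
carry_out --commands '[[[0,0,0,0,0,0],[0,0,0,0,0,0],[0,0,0,0,0,0],[0,0,0,0,0,0],[0,0,0,0,0,0],[0,0,0,0,0,0],[0,0,0,0,0,0],[0,0,0,0,0,0]]]' --hand 1 --force 40

```text
clock: 19.3
position: [0.4362, -0.173, -0.0148]
ee_rot: [0.465, 0.885, -0.0, -0.0]
ft_force: [-5.6, 1.1, 14.5]
grip_width: 0.273
grasp_force: 39.1
```

Call:
carry_out --commands '[[[0,0,-0.3,0,0,0],[0,0,-0.7,0,0,0],[0,0,-0.9,0,0,0],[0,0,-0.9,0,0,0],[0,0,-0.9,0,0,0],[0,0,-0.9,0,0,0],[0,0,-0.7,0,0,0],[-0.4,0,0,0,0,0],[-0.7,-0.05,0,0,0,0],[-0.8,-0.05,0,0,0,0],[-0.8,-0.05,0,0,0,0],[-0.8,-0.05,0,0,0,0],[-0.8,-0.05,0,0,0,0],[-0.8,-0.05,0,0,0,0],[-0.7,-0.05,0,0,0,0],[-0.46,0,0,0,0,0],[0,0,0,0,0,0],[0,0,0,0,0,0],[0,0,0,0,0,0]]]'

```text
clock: 20.88
position: [0.5666, -0.3861, 0.1968]
ee_rot: [0.465, 0.885, 0.0, -0.0]
ft_force: [-0.3, 0.0, -1.2]
grip_width: 0.272
grasp_force: 41.3
```

```bash
python3 - <<'E'
from h import *
p,R,o=tool();print(p,R[:,2],o['ft_force'],o['grip_width'],o['grasp_force'],o['joint_pos'].round(2))
w=camera('wrist')[:,:,::-1].copy();cv2.imwrite('pics/w8.png',w);P=camera_params('wrist');np.savez('w8.npz',**P)
def pr(X):return proj('wrist',X,P)
cm=p+np.array([0,0,.0328])
a=np.linspace(0,2*np.pi,90)
ring=lambda c,r:[c+r*np.array([np.cos(t),np.sin(t),0]) for t in a]
col=np.array([.5667,-.3851,.1])
big=cv2.resize(w,(800,600));S=1.25
for c,k in((ring(cm,.042),(0,255,0)),(ring(cm-[0,0,.018],.028),(0,255,255)),(ring(col+[0,0,.0035],.042),(0,0,255)),(ring(col-[0,0,.028],.0505),(255,0,255))):
    cv2.polylines(big,[np.int32([pr(X)*S for X in c])],True,k,1,16)
cv2.imwrite('pics/w8o.png',big)
E
```

```text
[ 0.56661682 -0.38609539  0.1968051 ] [-2.17061122e-04  1.15033721e-03 -9.99999315e-01] [-0.34085696  0.00717114 -1.1917958 ] 0.2718725881396282 41.29890024662018 [ 1.08  0.61 -0.87  1.24  0.45  1.49  0.87]
```

View pics/w8o.png

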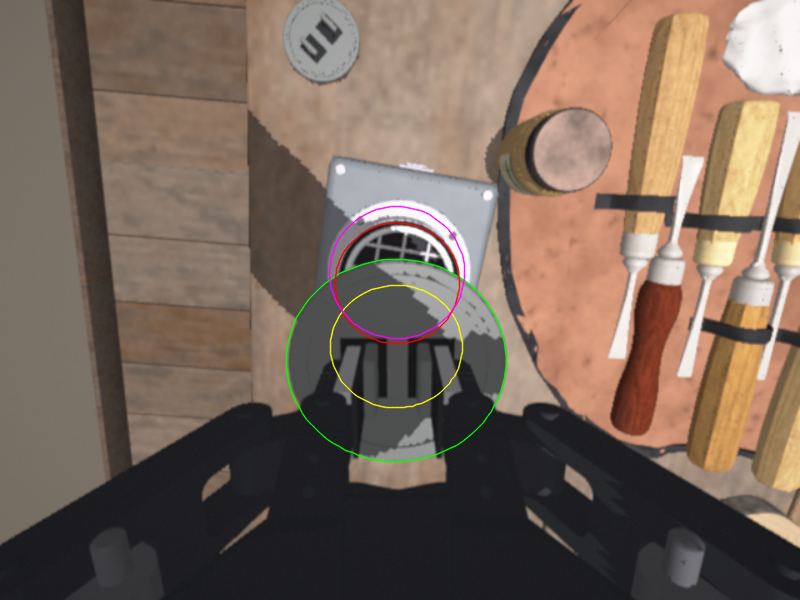

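The cap matches its predicted outline (green), so its centre is at TCP +0 and +33 mm. The red collar ring lies close to the seal. A quick numeric refinement of the seal edge follows.

```bash
python3 - <<'E'
from h import *
from scipy.optimize import least_squares
from scipy.ndimage import map_coordinates as mc
w=cv2.imread('pics/w8.png');g=cv2.GaussianBlur(cv2.cvtColor(w,6).astype(float),(0,0),.7);P=dict(np.load('w8.npz'))
c0=np.array([.5667,-.3851,.1035]);cm=np.array([.5666,-.3861,.2296]);cc=proj('wrist',cm,P)
rs=np.linspace(.036,.048,61);obs=[]
for t in np.linspace(0,2*np.pi,180,endpoint=False):
    u=np.array([np.cos(t),np.sin(t),0]);q=np.array([proj('wrist',c0+r*u,P) for r in rs])
    if q[:,1].max()>203: continue
    v=mc(g,[q[:,1],q[:,0]],order=1);d=np.gradient(v);i=d.argmax()
    if d[i]>3 and v[:i+1].min()<60: obs.append((t,rs[i],d[i],v.min(),v.max()))
obs=np.array(obs);print(len(obs));print(obs[::3].round(2))
t,r=obs[:,0],obs[:,1]
f=lambda x:(x[0]*np.cos(t)+x[1]*np.sin(t)+.042-r)
s=least_squares(f,[0,0],loss='soft_l1',f_scale=.0007);print(s.x,np.abs(s.fun).mean())
E
```

```text
25
[[1.5000e+00 4.0000e-02 1.6470e+01 5.9990e+01 2.5410e+02]
 [2.3400e+00 4.0000e-02 1.2070e+01 4.9960e+01 2.3027e+02]
 [2.4400e+00 4.0000e-02 1.1510e+01 3.8370e+01 2.2982e+02]
 [2.5500e+00 5.0000e-02 1.0920e+01 3.6440e+01 2.3611e+02]
 [2.6500e+00 4.0000e-02 9.7300e+00 3.4660e+01 1.5343e+02]
 [2.7600e+00 4.0000e-02 9.4100e+00 3.1300e+01 1.4991e+02]
 [2.8600e+00 4.0000e-02 9.3800e+00 3.6270e+01 1.5206e+02]
 [2.9700e+00 4.0000e-02 9.7500e+00 3.3710e+01 1.5247e+02]
 [3.0700e+00 4.0000e-02 1.0050e+01 3.4720e+01 1.4903e+02]]
[0.0003768  0.00207535] 0.0006467251584052317
```

Call:
carry_out --commands '[[[0.045,0.04,0.6,0,0,0],[0,0,0.8,0,0,0],[0,0,0.8,0,0,0],[0,0,0.3,0,0,0],[0,0,0,0,0,0],[0,0,0,0,0,0]]]'

```text
clock: 21.43
position: [0.5671, -0.3846, 0.0981]
ee_rot: [0.465, 0.885, 0.0, 0.0]
ft_force: [0.1, -1.1, -0.2]
grip_width: 0.266
grasp_force: 41.3
```

Call:
carry_out --commands '[[[0,0,0.1,0,0,0],[0,0,0.1,0,0,0],[0,0,0,0,0,0],[0,0,0,0,0,0]]]'

```text
clock: 21.77
position: [0.5672, -0.3849, 0.0896]
ee_rot: [0.465, 0.885, -0.0, 0.0]
ft_force: [-0.0, -0.4, -0.7]
grip_width: 0.273
grasp_force: 41.3
```

Call:
carry_out --commands '[[[0,0,0.05,0,0,0],[0,0,0.05,0,0,0],[0,0,0,0,0,0],[0,0,0,0,0,0]]]'

```text
clock: 22.1
position: [0.5669, -0.3847, 0.0848]
ee_rot: [0.465, 0.885, 0.0, -0.0]
ft_force: [-0.1, 0.7, -0.9]
grip_width: 0.269
grasp_force: 41.3
```

Call:
carry_out --commands '[[[0,0,0.05,0,0,0],[0,0,0.05,0,0,0],[0,0,0,0,0,0],[0,0,0,0,0,0]]]'

```text
clock: 22.43
position: [0.5672, -0.3846, 0.0816]
ee_rot: [0.465, 0.885, -0.0, 0.0]
ft_force: [-2.8, 3.2, 5.0]
grip_width: 0.27
grasp_force: 42.3
```

The bevel touches, and the side force points along tool +x, so I shift 1.2 mm that way.

Call:
carry_out --commands '[[[0.03,0,0,0,0,0],[0,0,0,0,0,0],[0,0,0,0,0,0]]]'

```text
clock: 22.68
position: [0.5661, -0.3838, 0.0806]
ee_rot: [0.465, 0.885, -0.0, -0.0]
ft_force: [0.1, -0.9, -1.2]
grip_width: 0.266
grasp_force: 41.3
```

Free again, so I continue down.

Call:
carry_out --commands '[[[0,0,0.05,0,0,0],[0,0,0,0,0,0],[0,0,0,0,0,0]]]'

```text
clock: 22.93
position: [0.5661, -0.3838, 0.0785]
ee_rot: [0.465, 0.885, 0.0, -0.0]
ft_force: [-0.5, 0.2, -1.3]
grip_width: 0.272
grasp_force: 41.3
```

Call:
carry_out --commands '[[[0,0,0.05,0,0,0],[0,0,0.03,0,0,0],[0,0,0,0,0,0],[0,0,0,0,0,0]]]'

```text
clock: 23.27
position: [0.5664, -0.3839, 0.0759]
ee_rot: [0.465, 0.885, -0.0, 0.0]
ft_force: [-0.8, -0.2, 1.5]
grip_width: 0.269
grasp_force: 41.7
```

Call:
carry_out --commands '[[[0,0,0.03,0,0,0],[0,0,0.03,0,0,0],[0,0,0,0,0,0],[0,0,0,0,0,0]]]'

```text
clock: 23.6
position: [0.5664, -0.3839, 0.0738]
ee_rot: [0.465, 0.885, -0.0, 0.0]
ft_force: [-1.6, 1.6, 6.3]
grip_width: 0.272
grasp_force: 42.5
```

Call:
carry_out --commands '[[[0,0,0.03,0,0,0],[0,0,0.015,0,0,0],[0,0,0,0,0,0],[0,0,0,0,0,0]]]'

```text
clock: 23.93
position: [0.5665, -0.3839, 0.0725]
ee_rot: [0.465, 0.885, -0.0, 0.0]
ft_force: [-2.7, 0.6, 9.0]
grip_width: 0.27
grasp_force: 43.0
```

Call:
carry_out --commands '[[[0,0,0.02,0,0,0],[0,0,0,0,0,0],[0,0,0,0,0,0]]]'

```text
clock: 24.18
position: [0.5665, -0.3839, 0.0724]
ee_rot: [0.465, 0.885, -0.0, 0.0]
ft_force: [-5.5, 2.6, 13.7]
grip_width: 0.269
grasp_force: 43.9
```

Fully home: it is stiff at 13.7 N. I'll release while following the fingers' backward swing down a little.

Call:
carry_out --commands '[[[0,0,0.02,0,0,0],[0,0,0.02,0,0,0],[0,0,0,0,0,0],[0,0,0,0,0,0],[0,0,0,0,0,0]]]' --hand -0.1

```text
clock: 24.6
position: [0.5663, -0.3839, 0.0689]
ee_rot: [0.465, 0.885, -0.0, -0.0]
ft_force: [-0.1, -0.7, 0.7]
grip_width: 0.546
grasp_force: 0.4
```

Call:
carry_out --commands '[[[0,0,0.03,0,0,0],[0,0,0,0,0,0],[0,0,0,0,0,0]]]'

```text
clock: 24.85
position: [0.5663, -0.3839, 0.0684]
ee_rot: [0.465, 0.885, -0.0, 0.0]
ft_force: [-1.8, -0.1, 5.8]
grip_width: 0.551
grasp_force: 3.1
```

Call:
carry_out --commands '[[[0,0,0.03,0,0,0],[0,0,0,0,0,0],[0,0,0,0,0,0]]]'

```text
clock: 25.1
position: [0.5664, -0.3839, 0.0675]
ee_rot: [0.465, 0.885, -0.0, 0.0]
ft_force: [-3.3, 0.5, 8.1]
grip_width: 0.549
grasp_force: 4.1
```

Call:
carry_out --commands '[[[0,0,0.03,0,0,0],[0,0,0,0,0,0],[0,0,0,0,0,0]]]'

```text
clock: 25.35
position: [0.5664, -0.3839, 0.0673]
ee_rot: [0.465, 0.885, -0.0, 0.0]
ft_force: [-6.7, 2.1, 15.7]
grip_width: 0.548
grasp_force: 7.4
```

Contact at 0.0689 and home at 0.0674 gives a 1.5 mm rest lift, which is the latched height. I withdraw and verify.

Call:
carry_out --commands '[[[0,0,-0.1,0,0,0],[0,0,-0.2,0,0,0],[0,0,-0.4,0,0,0],[0,0,-0.8,0,0,0],[0,0,-0.8,0,0,0],[0,0,-0.8,0,0,0],[1,0,0,0,0,0],[1,0,0,0,0,0],[1,0,0,0,0,0],[0,0,0,0,0,0],[0,0,0,0,0,0],[0,0,0,0,0,0]]]'

```text
clock: 26.35
position: [0.4982, -0.2858, 0.19]
ee_rot: [0.466, 0.885, -0.001, 0.0]
ft_force: [1.0, -1.1, -0.7]
grip_width: 0.551
grasp_force: 0.0
```

```bash
python3 - <<'E'
from h import *
p,R,o=tool();print(p,o['ft_force'],o['clock'])
for n in('wrist','scene'):
    w=camera(n)[:,:,::-1].copy();P=camera_params(n);cv2.imwrite(f'pics/{n}9.png',w)
    q=proj(n,[.5664,-.3839,.1065],P);q2=proj(n,[.5664,-.3839,.1245],P);r=np.linalg.norm(proj(n,np.array([.5664,-.3839,.1065])+R[:,1]*.042,P)-q);print(n,q,q2,r)
    g=cv2.cvtColor(w,6);x,y=q.astype(int);k=int(r*1.25)
    sub=g[y-k:y+k,x-k:x+k]
    f=max(1,k//45)
    for row in sub[::2*f]:print(''.join(' .:-=+*#%@'[min(9,int(v)//22)] for v in row[::f]))
E
```

```text
[ 0.49824395 -0.28582935  0.1900148 ] [ 0.95441609 -1.135411   -0.65312437] 26.35
wrist [317.79760766 358.48112532] [317.84997384 371.49574498] 46.015562935541766
. ..  .=*############*##%@@@#++*%@@@@@@@@@@%***++++++++++++++++*****#%@@@@@@@@@@@@@@@@@@@@@@@%#*############+:   .
.. .. .=*########***#%@@@@@*====+%@@@##%***++++++++++++++++++++++++++++++*#%@@@@@@@@@@@@@@@@@@@%#*#########*=:.  .
 .   .:=*#######*++#@@@@@@@%#++*++#%*+++++++++++++++++++++++++++++++++++++++++*#%@@@@@@@@@@@@@@@@@#+*######*=:  ..
.......=*######**#@@@@@@@@@@%**#*++++++++++++++++++++++++++++++++++++++++++++++++*#%@@@@@@@@@@@@@@@%#######*=.  . 
 ...  .=*####**#@@@@@@@@@@@%*+++++++++++++++++++++++++++++++++++++++++++++++++++++++*#%@@@@@@@@@@@@@@%+*###*=. .. 
...  ..=*##***%@@@@@@@@@@%*+++++++++++++++++++++++++++++*++***+++++++++++++++++++++++++*%@@@@@@@#+=+#@@####*=. .. 
..    .-*#***%@@@@@@@@#++++++++++++++++++++++**#*#####**#*+*%%**#%%#*##*+++++++++++++++++*#@@@@*====*@@@%##*=.....
.   ...-**+*@@@@@@@@%*+++++++++++++++++*##**#*++---::::::::::::::----+##****##*++++++++++++*%@@%*++*%@@@@@#*=.  ..
.  .. .=**#@@@@@@
[... 5901 characters left out ...]
++++++++++++
**++++++++++++=-------------+=+=++++++++++
+++++++++++++=----:--------++++++===++==-.
++++++++++++-.::-----------+++++++++==+++*
+++++++++++++=:............:++++++++++++++
=+++++++++++++-:....:-=======++++++++++++=
++++++++++++++++++++=-===========-++++++++
+=+++++++++++++++===----=--------=++++++++
=++=++++++++++++=:..::--------:--+++++++++
-=++++++++++++++++::::--:::---:::+++++++++
-::=+++++++++++++++:............::++++++++
#+::-==+++++++++++++++++++++++++++++++++++
+++*-::-==++=+==++++++++++++++++++++++++++
++++++=:.::-=++++==+===+++++++++++++==++++
+++++++++*+-:::--==++++++++=+=++++++++==-=
++++++++++*+++=--::::----====-=-------=+++
+++++++++++++++++#*++++==*=======+++++++++
```

Measured from the pixels, the cap sits level on the collar and the tabs are spread to their full free span. I hand in.

```bash
python3 -c "
from workcell import *
print(hand_in())"
```

```text
the job is handed in; nothing more can be done
None
```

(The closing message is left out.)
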